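# Insert the interlock key and hold the recessed reset button down

## Task

Take the flat interlock key out of the storage stand, slide its tongue fully home into the slot in the top of the control box and let go of it. Then take the reset pin out of the stand, reach it through the round hole in the box's cover and push the recessed reset button right down; finish while the gripper still holds the pin, with the pin keeping the button down. Do not knock the tin, the white cup or the weight about.

Things in the scene. Friction and masses are not known exactly. Their poses are not given: they have to be found in the camera images.
- control_box: Low grey control box fixed to the bench, 90 (x) x 170 (y) x 70 high, steel foot at each y end; a cable leaves its +x side. Its flat cover (8 thick) has a key slot at y = +45 and a reset hole at y = -45. Origin: centre of its underside on the bench; z up. Its place (it may change sides with the stand) varies; its yaw is 1.57 +- 0.2 rad, so the slot is the end nearer the robot.
- key_slot (a point): Mouth of the key slot, in the plane of the box's cover (70 mm above the bench). The slot is 36 mm long (along the box's y) and 9 mm wide (along its x), about 58 mm deep, straight down, chamfered 1.5 mm. Axes as the box.
- reset_hole (a point): Mouth of the round reset hole, 16 mm diameter, in the plane of the box's cover (70 mm above the bench), chamfered 1.5 mm. The button lies straight below, its top 20 mm below this point. Axes as the box.
- reset_button (a joint): Travel of the recessed white round reset button (26 mm diameter, below the reset hole) in m: 0 = up, 0.006 = fully down (stop). It moves straight down against a spring of about 2.5 N at first and 5.5 N at the stop, and springs back when let go.
- button_top (a point): Centre of the button's flat top face; moves down with it. Up, it is 50 mm above the bench, 20 mm below the cover's top.
- stand: Storage stand fixed to the bench: aluminium block 70 (x) x 160 (y) x 50 high on a dark foot 84 x 174. In its top, a key slot 36 x 9 mm at y = +45 (long way along y) holds the key, and a 10 mm hole at y = -45, 44 deep, holds the pin. Origin: centre of its underside; z up. Its place varies, its yaw is 1.57 +- 0.2 rad, so the key is the end nearer the robot.
- key: Loose interlock key, 60 g, upright in the stand: black moulded handle 14 (x) x 44 (y) x 40 high (36 to 76 mm above the origin; grip it across its x) above a flat steel tongue 4 (x) x 30 (y), 36 long, end narrowed to 24 for the last 6 mm. Origin: centre of the tongue's lower end; z up toward the handle. The handle's underside stops on the box's cover when home. Fits either way round.
- pin: Loose reset pin, 50 g, upright in the stand: round ribbed aluminium grip 16 mm diameter, 52 long (56 to 108 mm above the origin), above a steel shank 7 mm diameter, 56 long. Origin: the shank's lower tip; z up along the pin. In the stand its tip is 6 mm above the bench; the shank has 1.5 mm play all round there.
- pin_tip (a point): Lower tip of the reset pin's shank (the same point as the pin's origin).
- tin: Bystander: round closed tin, 78 mm diameter, 40 high, on the bench beyond the work. Origin: centre of its underside.
- cup_white: Bystander: white open parts cup, 63 mm diameter, 40 high, on the bench beyond the work. Origin: centre of its underside.
- weight_200: Bystander: small brass weight with a knob, 25 mm diameter, 40 high, on the bench beyond the work. Origin: centre of its underside.
Things that resemble listed ones, but are neither listed nor needed, are in the scene too. Of the things that look like the key, the smallest one is meant.

How it is judged:
By the outcome, as a careful person would: the job done as asked, in the order asked, and still so for the second after the job is handed in, while the arm keeps its last pose, push and grip.
It also fails if it takes over 61 s, if anything falls off the work surface, if the arm or the gripper's body presses on something with over 40 N, if the wrist force passes 120 N, or if a joint passes its speed limit or range.

## Robot

A 6-joint arm with a two-finger parallel gripper is mounted at the origin on a cart in front of the work surface, level with it; the furniture and walls round the work are solid. World frame = base frame: x ahead of the robot, y to its left, z up, the work surface at z = 0. Lengths are in mm, angles in rad, forces in N, time in s.
With the tool pointing down it reaches from about 275 to 750 mm from the base axis. Payload 10.2 kg.
Tool frame: the origin (TCP) lies on the front face of the gripper's body, between the roots of the fingers; the fingertips stand 73 mm ahead of it and the grasp point (between the pads) lies 54 mm ahead of it; z points along the fingers, y is the line along which they close (so a half turn about z gives the same grasp; the last joint's range is limited). The gripper opens to 85 mm and grips with 20 to 120 N. Pads are 22 mm wide; open, the fingers measure 114 mm over their backs; the gripper's body (76 mm by 85 mm) begins 54 mm behind the grasp point. The pads swing forward as they close: fully open they stand 13 mm farther back than shut.
Start: joints at [1.048, 0.313, 1.498, -0, 1.331, -0.223], TCP at [155.061, 501.585, 303.894] pointing down, gripper open.
Joint ranges: [-2.94, 2.94], [-0.97, 2.17], [0.19, 2.56], [-1.23, 4.37], [0.02, 3.11], [-2.88, 2.88]. Speed limits (rad/s): [2.39, 2.39, 3.01, 3.14, 3.14, 3.14].

## Interface

Orientations are given as a unit quaternion [w, x, y, z].
In Python, from rig import * gives the robot as it stands.
- The arm moves only by the tool step_arm, never from a script. Its argument "plan" is a list of rows, each an object with "offset": the shift along the tool's x, y, z in cm, a list of three; "rot": the turn, a rotation vector about the tool's x, y, z in degrees, a list of three; "gripper": the finger opening in cm, from 0 to 8.54. In form: [{"offset": [x, y, z], "rot": [wx, wy, wz], "gripper": gripper}, ...]. A call has 1 to 12 rows; each row is the pose to reach, as a shift and turn from the pose commanded when the call began, along the tool's axes at that moment; what a row does not reach only later rows make up. A row lasts 1/10 s, in which the tool goes at most 50 mm and 8.59 degrees, less where a joint would pass 70% of its speed; a pose out of reach is approached as far as the arm can. A call with a gripper value outside its range is refused whole. The fingers move at their own pace and stop on an object; "squeeze" is the grip in N (left out, the last holds). Time passes only in rows, so rows that repeat a pose let the fingers close. It gives the time, the measured TCP pose, the force, the opening and the grip force at its end, in the units of the state.
- sense(): the state, without advancing time (a new reading comes with each control period).
- capture(name): name is "scene" or "side" or "wrist"; returns a dict with "color" (400x640x3 uint8, red, green, blue), "depth" (400x640 float32, mm along the optical axis (not along the pixel's ray), 0 where there is no reading), "vertical_fov" (degrees; the focal length in pixels is half the picture's height over the tangent of half this angle, whatever the lens; pixels are square), "cx", "cy" (the principal point, pixels), "rvec" (rotation vector, rad) and "tvec" (3), from world to camera coordinates, as OpenCV has them; the wrist camera has in their place "mount" (4x4, takes a point from camera to tool coordinates, whose origin is the TCP and whose axes are the flange's). Camera axes: x right, y down, z forward; pixel columns grow to the right and rows downward; lengths in mm; the calibration is good to about 2 mm. A picture is of the moment at which its call begins: read the wrist's pose just before it.
- finish_job(): hands the job in; it is judged then, once.
The state is a dict: "time_s": time; "joints": joint angles; "dq": joint speeds; "tau": joint torques, N m; "eef_pos": TCP position; "ee_rot": TCP orientation; "force": force on the tool from outside, world axes, zero at the start; "wrist_torque": the same for the moment, N m; "grip_width": opening from 0.0 (shut) to 1.0 (fully open); "grip_force": force on a finger pad.
Only numpy, scipy, OpenCV 4.12 (cv2) and the standard library are available. Lean on these libraries where they do the work, as an engineer would, in place of code of your own. Each camera call takes 0.05 s, during which the arm holds its last target. There are 200 camera calls.

## Working session

There is one attempt and no reset: what is moved stays moved. The work goes in short steps, Python scripts to look and compute and a tool call to move; the robot and the scene stay as the last step left them, time stands still between calls to the robot, and variables do not carry over. Pictures are saved under pics/ and viewed, at most 10 in all, crops included, and the job is handed in when it is done.

Besides the shell and the picture viewer there is one more tool, called after ">>>" as name(argument=value, ...), one argument or row to a line, values as JSON. step_arm: Moves the arm, as the interface text tells. Its arguments: {"type":"object","properties":{"plan":{"type":"array"},"squeeze":{"type":"number"}},"required":["plan"]}

```bash
mkdir -p pics
cat > h.py <<'E'
from rig import *
import numpy as np, cv2
from scipy.spatial.transform import Rotation as R
def K(c):
    h=c['color'].shape[0]; f=h/2/np.tan(np.radians(c['vertical_fov'])/2); return f
def cloud(c,s=None):
    f=K(c);d=c['depth'];v,u=np.mgrid[0:d.shape[0],0:d.shape[1]]
    P=np.stack([(u-c['cx'])/f*d,(v-c['cy'])/f*d,d],-1)
    if 'mount' in c:
        M=np.array(c['mount']);P=P@M[:3,:3].T+M[:3,3]
        q=s['ee_rot'];P=P@R.from_quat([q[1],q[2],q[3],q[0]]).as_matrix().T+np.array(s['eef_pos'])
    else:
        Rm=R.from_rotvec(np.ravel(c['rvec'])).as_matrix();P=(P-np.ravel(c['tvec']))@Rm
    P[d<=0]=np.nan
    return P
def save(n,img): cv2.imwrite('pics/'+n+'.png',img[...,::-1])
E
python3 - <<'E'
from h import *
s=sense();print(s)
for n in('scene','side','wrist'):
    s=sense();c=capture(n);np.savez(''+n+'.npz',P=cloud(c,s),color=c['color'])
    save(n+'0',c['color']);print(n,{k:v for k,v in c.items() if k not in('color','depth')})
E
```

```text
{'time_s': 0.0, 'joints': array([ 1.04762585e+00,  3.13481364e-01,  1.49844296e+00,  2.92378834e-05,
        1.33101708e+00, -2.23390017e-01]), 'dq': array([-0.00023755, -0.00041601,  0.00051243,  0.00095831,  0.00198469,
        0.00058963]), 'tau': array([-5.58795891e-04, -4.12274802e+01, -2.59731728e+01, -3.08347435e-04,
        4.38948919e-03, -7.44614226e-06]), 'eef_pos': array([154.95451675, 501.43784696, 303.31675519]), 'ee_rot': array([-2.59146498e-04,  1.49333002e-01,  9.88786731e-01, -6.22758188e-04]), 'force': array([0.78991169, 0.54195788, 0.09643745]), 'wrist_torque': array([-0.02288774,  0.02004643,  0.00940392]), 'grip_force': 0.0, 'grip_width': 1.0024105517526383}
scene {'vertical_fov': 49.73276220710085, 'cx': 327.11936433591376, 'cy': 198.28053801820016, 'rvec': array([ 2.22980542, -0.50641828,  0.23802796]), 'tvec': array([-548.80560602,  183.71005476,  960.33101109])}
side {'vertical_fov': 54.213991147985546, 'cx': 323.69697631004595, 'cy': 194.1218805044587, 'rvec': array([ 0.1610855 , -2.65764246,  1.56016691]), 'tvec': array([583.61434857, 114.38722548, 988.02424832])}
wrist {'vertical_fov': 70.3486949718113, 'cx': 316.22669462822125, 'cy': 196.9494235841942, 'mount': array([[-3.71781066e-04, -9.45503496e-01, -3.25611733e-01,
         8.31376921e+01],
       [ 9.99999598e-01, -8.59844094e-05, -8.92112683e-04,
         7.53103065e-01],
       [ 8.15498128e-04, -3.25611934e-01,  9.45503148e-01,
        -7.11638157e+01],
       [ 0.00000000e+00,  0.00000000e+00,  0.00000000e+00,
         1.00000000e+00]])}
```

View pics/scene0.png

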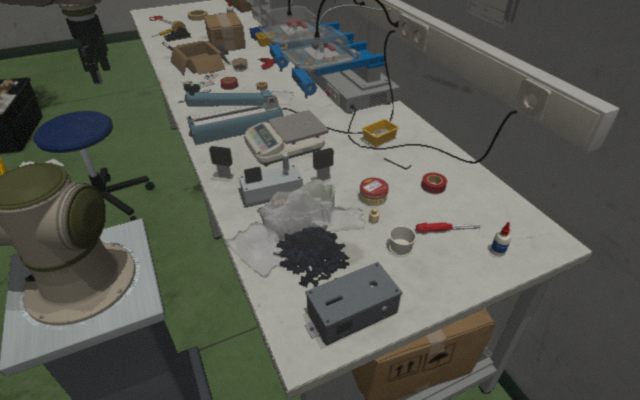

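View pics/side0.png

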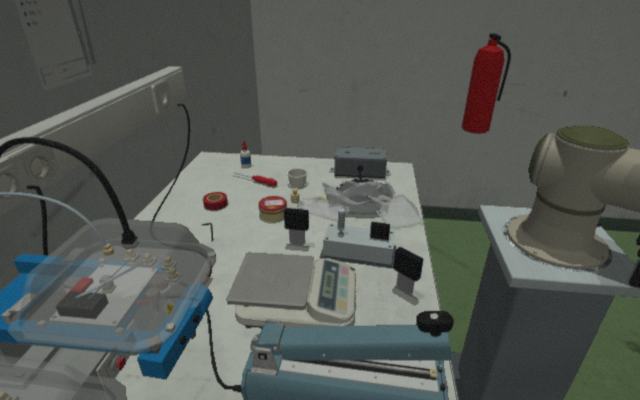

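The scene view shows three key look-alikes at (221,157), (253,175) and (323,158). The one at (253,175) stands in the stand block beside the pin at (285,160) and is the smallest, so I choose it. The box is at (353,300), with its slot at (333,301) and hole at (377,286).

Run:
```python
from h import *
for n in('scene','side'):
    z=np.load(n+'.npz');P=z['P']
    if n=='scene':
        for nm,p in dict(keyL=(221,156),keyC=(253,175),keyR=(323,157),pin=(285,158),box=(353,300),stand=(270,188),tin=(374,188),cup=(401,238),bag=(300,205),bag2=(315,190)).items():
            print(nm,np.round(P[p[1],p[0]]))
    Q=P.reshape(-1,3)
    for nm,zr,(x0,x1,y0,y1) in (('stand',(44,56),(330,560,100,400)),('box',(64,76),(300,560,-350,50))):
        pass
np.set_printoptions(suppress=True)
P=np.load('scene.npz')['P'];img=np.load('scene.npz')['color']
crop=cv2.resize(img[130:350,190:430],None,fx=2.5,fy=2.5,interpolation=cv2.INTER_CUBIC);save('crop',crop[:600])
P2=np.load('side.npz')['P'];i2=np.load('side.npz')['color']
for p in((381,232),(342,220),(365,245),(362,160),(295,215),(407,265)): print(p,np.round(P2[p[1],p[0]]))
```

```text
keyL [391. 222.  81.]
keyC [446. 113.  72.]
keyR [639.  90.  87.]
pin [535. 103. 106.]
box [ 496. -351.   70.]
stand [478.  78.  42.]
tin [730. -37.  39.]
cup [ 713. -200.    7.]
bag [513. -47.  68.]
bag2 [563. -24.  81.]
(381, 232) [442. 127.  71.]
(342, 220) [532. 117.  90.]
(365, 245) [476. 152.  50.]
(362, 160) [ 498. -287.   62.]
(295, 215) [642. 113.  93.]
(407, 265) [392. 247.  79.]
```

View pics/crop.png

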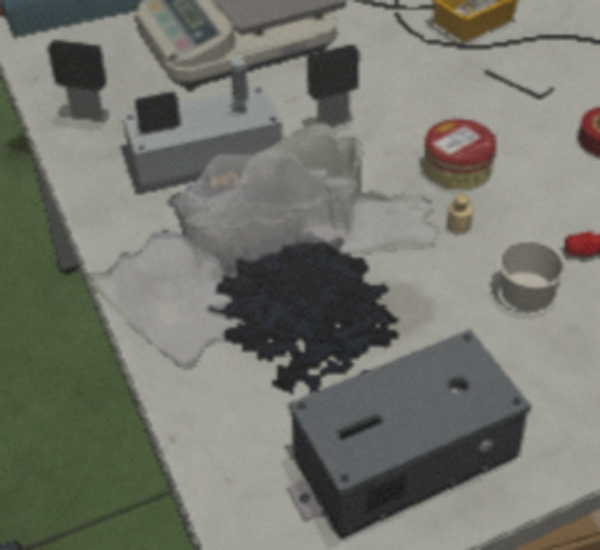

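View pics/wrist0.png

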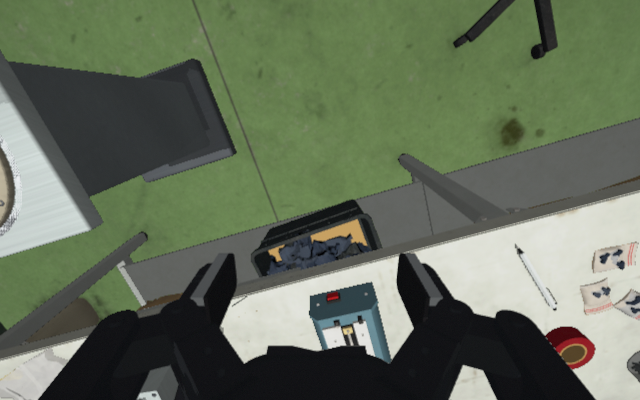

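The crop confirms it: the small black key (157,112) and pin (239,85) stand in the block, and the other two handles are larger and on feet. The bag (about 80 high) and dark pieces lie between the stand and the box. The wrist view shows only the bench edge.

```bash
cat >> h.py <<'E'
def rect(P,zr,b,lab):
    m=(P[...,2]>zr[0])&(P[...,2]<zr[1])&(P[...,0]>b[0])&(P[...,0]<b[1])&(P[...,1]>b[2])&(P[...,1]<b[3])
    n,L,st,_=cv2.connectedComponentsWithStats(m.astype(np.uint8))
    k=1+np.argmax(st[1:,4]);Q=P[L==k]
    r=cv2.minAreaRect(Q[:,:2].astype(np.float32))
    print(lab,len(Q),'rect',np.round(r[0],1),np.round(r[1],1),round(r[2],1),'mean',np.round(Q.mean(0),1),'min',np.round(Q.min(0),1),'max',np.round(Q.max(0),1))
    return Q
E
python3 - <<'E'
from h import *
for n in('scene','side'):
    P=np.load(n+'.npz')['P'];print(n)
    rect(P,(45,55),(390,590,65,180),'stand')
    rect(P,(66,74),(380,620,-420,-270),'box')
    rect(P,(58,85),(410,480,95,150),'key')
    rect(P,(75,125),(500,570,90,140),'pin')
    rect(P,(20,130),(590,700,80,150),'keyR')
    rect(P,(20,130),(350,420,200,290),'keyL')
E
```

```text
scene
stand 848 rect [492.3 112.5] [ 75.8 160.7] 83.1 mean [494.9 105.   49.3] min [409.9  69.8  45.1] max [573.9 156.2  54.9]
box 3183 rect [ 507.1 -333.6] [171.7  93.2] 1.3 mean [ 503.8 -336.4   69.6] min [ 420.5 -381.7   66. ] max [ 592.5 -286.7   73.6]
key 136 rect [445.5 110.7] [12.5 44.2] 75.0 mean [445.6 110.6  72.1] min [424.7 105.   58.2] max [467.7 122.5  84.7]
pin 86 rect [537.  105.6] [15. 19.] 8.6 mean [535.8 103.9  97.7] min [529.3  96.4  75.3] max [544.6 116.1 115. ]
keyR 468 rect [642.7  95.8] [22.3 57.2] 84.3 mean [640.9  93.2  70.2] min [613.8  84.3  20.4] max [671.  108.6 102.4]
keyL 464 rect [391.4 230.1] [22.9 60.1] 54.4 mean [391.3 227.1  70. ] min [365.5 207.7  20.1] max [419.3 253.  102.3]
side
stand 1102 rect [490.9 116. ] [ 74.4 159.7] 84.7 mean [494.9 123.6  49.4] min [409.1  72.9  45. ] max [572.9 159.7  55. ]
box 583 rect [ 505.4 -329.7] [169.   98.6] 1.6 mean [ 505.6 -326.8   68.8] min [ 421.  -380.2   66. ] max [ 590.2 -280.1   71.6]
key 197 rect [444.9 127. ] [44.5 12.7] 3.7 mean [445.8 126.3  71.6] min [423.2 119.3  58. ] max [467.5 132.1  84.9]
pin 118 rect [535.6 113.5] [16.3 16.5] 88.7 mean [534.8 116.3  97.2] min [527.3 105.2  75. ] max [543.8 121.7 114.7]
keyR 659 rect [641.8 104. ] [20.4 57.2] 87.7 mean [641.1 108.2  69.4] min [613.2  92.9  20.1] max [670.6 114.8 101.7]
keyL 861 rect [391.5 238.7] [19.5 58.1] 54.2 mean [391.3 243.3  71.3] min [363.9 215.3  20. ] max [417.5 261.2 102. ]
```

```bash
cat >> h.py <<'E'
def go(x,y,z,a):
    """offset cm & rot deg to TCP x,y,z with finger line (tool y) at a deg in world, tool straight down"""
    s=sense();q=s['ee_rot'];R0=R.from_quat([q[1],q[2],q[3],q[0]])
    a=np.radians(a);ty=np.array([np.cos(a),np.sin(a),0]);tz=np.array([0,0,-1.]);T=R.from_matrix(np.stack([np.cross(ty,tz),ty,tz],1))
    print('t',round(s['time_s'],2),'pos',np.round(s['eef_pos'],1),'tooly',round(np.degrees(np.arctan2(R0.as_matrix()[1,1],R0.as_matrix()[0,1])),2),'off',np.round(R0.inv().apply(np.array([x,y,z])-s['eef_pos'])/10,2),'rot',np.round((R0.inv()*T).as_rotvec(degrees=True),2),'F',np.round(s['force'],1),'grip',round(s['grip_width'],3),round(s['grip_force'],1))
E
python3 -c "
from h import *
go(440,119,260,85)"
```

```text
t 0.15 pos [155.  501.5 303.5] tooly 72.82 off [-38.53 -28.12   4.36] rot [ -0.05  -0.02 -12.18] F [-0.8  0.2 -0.5] grip 0.999 0.0
```

>>> step_arm(
  plan=[
    {"offset": [-38.5, -28.1, 4.4], "rot": [0, 0, -12.2], "gripper": 8.5},
    {"offset": [-38.5, -28.1, 4.4], "rot": [0, 0, -12.2], "gripper": 8.5},
    {"offset": [-38.5, -28.1, 4.4], "rot": [0, 0, -12.2], "gripper": 8.5},
    {"offset": [-38.5, -28.1, 4.4], "rot": [0, 0, -12.2], "gripper": 8.5},
    {"offset": [-38.5, -28.1, 4.4], "rot": [0, 0, -12.2], "gripper": 8.5},
    {"offset": [-38.5, -28.1, 4.4], "rot": [0, 0, -12.2], "gripper": 8.5},
    {"offset": [-38.5, -28.1, 4.4], "rot": [0, 0, -12.2], "gripper": 8.5},
    {"offset": [-38.5, -28.1, 4.4], "rot": [0, 0, -12.2], "gripper": 8.5},
    {"offset": [-38.5, -28.1, 4.4], "rot": [0, 0, -12.2], "gripper": 8.5},
    {"offset": [-38.5, -28.1, 4.4], "rot": [0, 0, -12.2], "gripper": 8.5},
    {"offset": [-38.5, -28.1, 4.4], "rot": [0, 0, -12.2], "gripper": 8.5},
    {"offset": [-38.5, -28.1, 4.4], "rot": [0, 0, -12.2], "gripper": 8.5},
  ],
)

```text
time_s: 1.35
eef_pos: [439.8, 119.2, 259.6]
ee_rot: [-0.001, 0.044, 0.999, 0.0]
force: [-0.4, 1.0, 0.4]
grip_width: 0.997
grip_force: 0.0
```

Run:
```python
from h import *
go(440,119,260,85)
s=sense();c=capture('wrist');P=cloud(c,s);np.savez('w1.npz',P=P,color=c['color']);save('w1',c['color'])
rect(P,(46,54),(390,600,60,180),'stand')
rect(P,(86,95),(410,480,95,150),'key')
rect(P,(108,120),(500,570,90,140),'pin')
```

```text
t 1.35 pos [439.8 119.2 259.6] tooly 84.95 off [-0.02 -0.02 -0.04] rot [ 0.01 -0.06 -0.05] F [-0.4  1.   0.4] grip 0.997 0.0
stand 7514 rect [490.5 114.9] [ 70.1 160.1] 84.5 mean [483.2 115.6  51. ] min [407.7  72.7  46.1] max [573.2 156.8  53.7]
key 695 rect [444.7 119.4] [13.6 43.3] 84.4 mean [443.5 119.2  90.6] min [422.9 110.5  86.5] max [466.7 127.8  93.1]
pin 256 rect [534.8 111. ] [15.2 15.8] 81.7 mean [533.2 111.1 113.9] min [526.8 103.3 108.1] max [543.1 118.6 116.2]
```

View pics/w1.png

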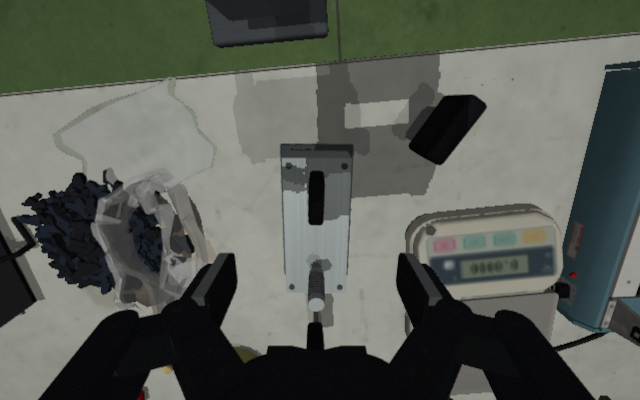

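The wrist view shows the key at (316,197) and the pin at (316,295) in the stand. All measured sizes match, so I go down on the key.

```bash
python3 -c "
from h import *
go(445.2,119.3,131,84.5)"
```

```text
t 1.4 pos [439.5 119.9 259.8] tooly 85.03 off [-5.900e-01 -1.000e-02  1.288e+01] rot [ 0.01 -0.04  0.53] F [-0.1  0.2  0.3] grip 0.994 0.0
```

>>> step_arm(
  plan=[
    {"offset": [-0.55, 0, 3], "rot": [0, 0, 0.5], "gripper": 8.5},
    {"offset": [-0.55, 0, 7], "rot": [0, 0, 0.5], "gripper": 8.5},
    {"offset": [-0.55, 0, 10], "rot": [0, 0, 0.5], "gripper": 8.5},
    {"offset": [-0.55, 0, 12], "rot": [0, 0, 0.5], "gripper": 6},
    {"offset": [-0.55, 0, 12.9], "rot": [0, 0, 0.5], "gripper": 4},
    {"offset": [-0.55, 0, 12.9], "rot": [0, 0, 0.5], "gripper": 1},
    {"offset": [-0.55, 0, 12.9], "rot": [0, 0, 0.5], "gripper": 1},
    {"offset": [-0.55, 0, 12.9], "rot": [0, 0, 0.5], "gripper": 0.8},
    {"offset": [-0.55, 0, 12.9], "rot": [0, 0, 0.5], "gripper": 0.8},
    {"offset": [-0.55, 0, 12.9], "rot": [0, 0, 0.5], "gripper": 0.8},
  ],
  squeeze=40,
)

```text
time_s: 2.4
eef_pos: [445.8, 119.2, 132.1]
ee_rot: [0.001, 0.048, 0.999, 0.0]
force: [-0.5, 1.9, 6.9]
grip_width: 0.155
grip_force: 40.5
```

```bash
python3 -c "
from h import *
go(445.2,119.3,131,84.5)"
```

```text
t 2.4 pos [445.8 119.2 132.1] tooly 84.52 off [0.07 0.01 0.11] rot [0.04 0.12 0.02] F [-0.5  1.9  6.9] grip 0.155 40.5
```

>>> step_arm(
  plan=[
    {"offset": [0, 0, -3], "rot": [0, 0, 0], "gripper": 0.8},
    {"offset": [0, 0, -7], "rot": [0, 0, 0], "gripper": 0.8},
    {"offset": [0, 0, -11], "rot": [0, 0, 0], "gripper": 0.8},
    {"offset": [0, 0, -15], "rot": [0, 0, 0], "gripper": 0.8},
    {"offset": [0, 0, -16], "rot": [0, 0, 0], "gripper": 0.8},
    {"offset": [0, 0, -16], "rot": [0, 0, 0], "gripper": 0.8},
  ],
)

```text
time_s: 3.0
eef_pos: [445.6, 119.0, 292.3]
ee_rot: [0.002, 0.048, 0.999, 0.0]
force: [-0.3, -0.6, -2.3]
grip_width: 0.157
grip_force: 39.5
```

```bash
python3 -c "
from h import *
go(455,-330,290,91.4)"
```

```text
t 3.0 pos [445.6 119.  292.3] tooly 84.52 off [ -5.22 -44.6    0.23] rot [ 0.01  0.2  -6.88] F [-0.3 -0.6 -2.3] grip 0.157 39.5
```

>>> step_arm(
  plan=[
    {"offset": [-0.3, -2, 0], "rot": [0, 0, -0.5], "gripper": 0.8},
    {"offset": [-0.8, -6, 0], "rot": [0, 0, -1.5], "gripper": 0.8},
    {"offset": [-1.5, -10.5, 0], "rot": [0, 0, -2.5], "gripper": 0.8},
    {"offset": [-2, -15, 0], "rot": [0, 0, -3], "gripper": 0.8},
    {"offset": [-2.5, -20, 0], "rot": [0, 0, -4], "gripper": 0.8},
    {"offset": [-3, -25, 0], "rot": [0, 0, -5], "gripper": 0.8},
    {"offset": [-3.5, -30, 0], "rot": [0, 0, -5.5], "gripper": 0.8},
    {"offset": [-4.2, -35, 0], "rot": [0, 0, -6], "gripper": 0.8},
    {"offset": [-5.2, -39.5, 0.2], "rot": [0, 0, -6.9], "gripper": 0.8},
    {"offset": [-5.2, -43, 0.2], "rot": [0, 0, -6.9], "gripper": 0.8},
    {"offset": [-5.2, -44.6, 0.2], "rot": [0, 0, -6.9], "gripper": 0.8},
    {"offset": [-5.2, -44.6, 0.2], "rot": [0, 0, -6.9], "gripper": 0.8},
  ],
)

```text
time_s: 4.2
eef_pos: [454.0, -331.1, 287.1]
ee_rot: [-0.001, -0.011, 1.0, 0.001]
force: [0.0, 0.7, -0.4]
grip_width: 0.157
grip_force: 39.5
```

Run:
```python
from h import *
go(455,-330,290,91.4)
s=sense();c=capture('wrist');P=cloud(c,s);np.savez('w2.npz',P=P,color=c['color']);save('w2',c['color'])
rect(P,(66,75),(380,620,-420,-270),'box')
go(455,-330,290,91.4)
```

```text
t 4.2 pos [ 454.  -331.1  287.1] tooly 91.29 off [-0.11  0.11 -0.29] rot [ 0.12 -0.11 -0.11] F [ 0.   0.7 -0.4] grip 0.157 39.5
box 6756 rect [ 483.9 -332.7] [127.8  90.3] 1.5 mean [ 466.2 -333.8   71. ] min [ 418.9 -379.3   66. ] max [ 548.9 -286.7   73.7]
t 4.25 pos [ 454.3 -329.7  287.6] tooly 91.38 off [-0.07 -0.03 -0.24] rot [ 0.12 -0.08 -0.02] F [ 0.3  0.3 -1.2] grip 0.155 39.5
```

View pics/w2.png

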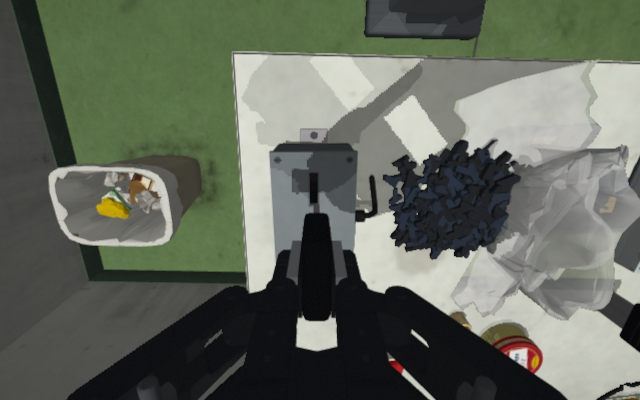

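The view shows the near half of the slot at (314,187), with the held key in front of it at (316,265). Next I measure the slot pixels.

Run:
```python
from h import *
d=np.load('w2.npz');P=d['P'];g=d['color'].mean(2).astype(int)
print(g[165:210:4,304:328]); print(np.round(P[185,304:328,2]))
print('lateral y left/right @185',np.round(P[185,304:310],1).tolist(),np.round(P[185,319:324],1).tolist())
print(np.round(P[165:176,314],1).tolist())
# held key: points 
s=sense();X=P-np.array([454.2,-330.5,287.4])
for v in (225,235,250,270,290):
  for u in range(296,338,3): print(np.round(X[v,u]).astype(int).tolist(),end='')
  print()
```

```text
[[115 116 104  64  63  63  63  64  63  63  63  62  63  62  62  64  63  64
   64  63  64  64  64  63]
 [ 92  90  91  90  85  63  62  64  64  63  64  64  63  64  65  63  64  63
   62  63  63  63  63  63]
 [ 64  64  63  62  56  43  24  26  25  26  27  26  26  30  54  61  63  62
   63  63  64  63  64  64]
 [ 64  63  63  63  57  44  19  17  18  19  18  18  19  27  52  61  63  63
   63  63  64  64  64  65]
 [ 64  64  63  62  57  46  14  16  14  18  16  16  15  26  50  62  64  64
   65  64  62  63  64  64]
 [ 63  64  63  63  58  46  13  14  13  14  11  11  10  24  50  61  65  63
   63  63  64  63  64  63]
 [ 64  64  62  62  59  48  13  12  13  11  14  11  13  26  49  60  63  63
   65  63  64  64  64  63]
 [116 115 116 111  96  72  12   9   7  10  10  10  11  36  79 110 125 125
  123 124 120  99  82  83]
 [133 133 130 113  98  73  13   7  10   9  12   8   9  41  87 118 132 131
  133 133 133 134 122  83]
 [134 133 135 131 117  86  17   9   8   7   8   8  10  40  86 118 131 131
  132 132 134 134 134 134]
 [134 133 133 130 114  92  87  87  88  82  60  62  62  63  68  98 132 131
  132 134 134 13
[... 971 characters left out ...]
, -15, -216][-23, -6, -50][-23, -5, -49][-23, -3, -49][-22, -2, -50][-23, 0, -50][-23, 1, -49][-23, 3, -49][-23, 4, -50][-22, 5, -51][60, 19, -216][61, 23, -218]
[-10, -11, -58][-10, -9, -57][-18, -7, -44][-19, -6, -41][-19, -4, -42][-20, -3, -41][-19, -2, -42][-19, 0, -42][-20, 1, -41][-20, 2, -42][-19, 4, -42][-19, 5, -42][-11, 8, -56][-11, 9, -57]
[-11, -9, -39][-11, -8, -39][-9, -7, -42][-8, -6, -42][-9, -4, -42][-9, -3, -42][-10, -1, -41][-10, 0, -41][-9, 1, -41][-9, 3, -41][-9, 4, -42][-9, 6, -42][-11, 7, -39][-10, 8, -40]
[-6, -9, -31][-2, -8, -36][0, -7, -39][2, -5, -42][2, -4, -41][1, -3, -40][2, -1, -41][2, 0, -41][2, 2, -41][2, 3, -42][2, 5, -42][3, 6, -43][-3, 7, -35][-4, 8, -35]
```

```bash
python3 -c "
from h import *
go(460.4,-333.5,200,91.5)"
```

```text
t 4.25 pos [ 454.3 -329.7  287.6] tooly 91.38 off [-0.61 -0.41  8.76] rot [ 0.12 -0.08 -0.12] F [ 0.3  0.3 -1.2] grip 0.155 39.5
```

>>> step_arm(
  plan=[
    {"offset": [-0.3, -0.2, 2], "rot": [0.1, 0, -0.1], "gripper": 0.8},
    {"offset": [-0.6, -0.35, 5], "rot": [0.1, -0.1, -0.1], "gripper": 0.8},
    {"offset": [-0.6, -0.35, 8], "rot": [0.1, -0.1, -0.1], "gripper": 0.8},
    {"offset": [-0.6, -0.35, 8.7], "rot": [0.1, -0.1, -0.1], "gripper": 0.8},
    {"offset": [-0.6, -0.35, 8.7], "rot": [0.1, -0.1, -0.1], "gripper": 0.8},
    {"offset": [-0.6, -0.35, 8.7], "rot": [0.1, -0.1, -0.1], "gripper": 0.8},
  ],
)

```text
time_s: 4.85
eef_pos: [461.2, -333.1, 203.4]
ee_rot: [0.002, -0.014, 1.0, -0.002]
force: [0.8, 0.0, -0.8]
grip_width: 0.154
grip_force: 39.5
```

Run:
```python
from h import *
go(460.4,-333.5,151,91.5)
s=sense();c=capture('wrist');P=cloud(c,s);np.savez('w3.npz',P=P,color=c['color']);save('w3',cv2.resize(c['color'][80:300,220:420],None,fx=2.7,fy=2.7))
go(460.4,-333.5,151,91.5)
```

```text
t 4.85 pos [ 461.2 -333.1  203.4] tooly 91.56 off [ 0.1  -0.02  5.24] rot [-0.19  0.18  0.06] F [ 0.8  0.  -0.8] grip 0.154 39.5
t 4.9 pos [ 461.2 -333.3  203.6] tooly 91.55 off [ 0.1  -0.    5.26] rot [-0.21  0.2   0.05] F [-0.5 -0.4 -0.4] grip 0.159 39.5
```

View pics/w3.png

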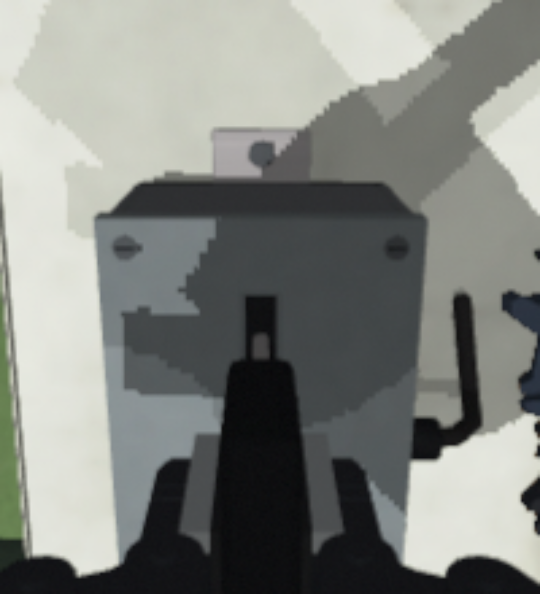

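The tongue (260,345) is centred on the slot (260,310), so I insert it.

>>> step_arm(
  plan=[
    {"offset": [0.08, 0, 1], "rot": [-0.2, 0.2, 0], "gripper": 0.8},
    {"offset": [0.08, 0, 1.6], "rot": [-0.2, 0.2, 0], "gripper": 0.8},
    {"offset": [0.08, 0, 2.2], "rot": [-0.2, 0.2, 0], "gripper": 0.8},
    {"offset": [0.08, 0, 2.8], "rot": [-0.2, 0.2, 0], "gripper": 0.8},
    {"offset": [0.08, 0, 3.5], "rot": [-0.2, 0.2, 0], "gripper": 0.8},
    {"offset": [0.08, 0, 4.2], "rot": [-0.2, 0.2, 0], "gripper": 0.8},
    {"offset": [0.08, 0, 4.8], "rot": [-0.2, 0.2, 0], "gripper": 0.8},
    {"offset": [0.08, 0, 5.1], "rot": [-0.2, 0.2, 0], "gripper": 0.8},
    {"offset": [0.08, 0, 5.1], "rot": [-0.2, 0.2, 0], "gripper": 0.8},
  ],
)

```text
time_s: 5.8
eef_pos: [459.9, -333.4, 152.1]
ee_rot: [-0.001, -0.013, 1.0, 0.001]
force: [-4.8, 4.3, 12.3]
grip_width: 0.158
grip_force: 41.4
```

```bash
python3 -c "
from h import *
go(460.4,-333.5,151,91.5)"
```

```text
t 5.8 pos [ 459.9 -333.4  152.1] tooly 91.54 off [-0.05 -0.01  0.11] rot [ 0.09 -0.11  0.04] F [-4.8  4.3 12.3] grip 0.158 41.4
```

>>> step_arm(
  plan=[
    {"offset": [0, 0, 0.15], "rot": [0, 0, 0], "gripper": 0.8},
    {"offset": [0, 0, 0.15], "rot": [0, 0, 0], "gripper": 0.8},
    {"offset": [0, 0, 0.1], "rot": [0, 0, 0], "gripper": 4.5},
    {"offset": [0, 0, 0], "rot": [0, 0, 0], "gripper": 4.5},
    {"offset": [0, 0, 0], "rot": [0, 0, 0], "gripper": 4.5},
    {"offset": [0, 0, -1], "rot": [0, 0, 0], "gripper": 4.5},
    {"offset": [0, 0, -4], "rot": [0, 0, 0], "gripper": 4.5},
    {"offset": [0, 0, -8], "rot": [0, 0, 0], "gripper": 4.5},
    {"offset": [0, 0, -12], "rot": [0, 0, 0], "gripper": 4.5},
    {"offset": [0, 0, -15], "rot": [0, 0, 0], "gripper": 4.5},
    {"offset": [0, 0, -15], "rot": [0, 0, 0], "gripper": 4.5},
  ],
)

```text
time_s: 6.9
eef_pos: [460.9, -334.3, 305.9]
ee_rot: [0.002, -0.013, 1.0, -0.002]
force: [0.7, -0.3, -1.1]
grip_width: 0.527
grip_force: 0.0
```

Run:
```python
from h import *
s=sense();c=capture('wrist');P=cloud(c,s);np.savez('w4.npz',P=P,color=c['color']);save('w4',c['color'])
rect(P,(66,75),(380,620,-420,-270),'box')
rect(P,(95,118),(420,500,-370,-300),'key')
go(534,111,300,84.5)
```

```text
box 9817 rect [ 505.5 -332. ] [171.   90.2] 1.5 mean [ 499.4 -332.1   70.9] min [ 419.  -379.1   66.1] max [ 591.6 -285.1   74.5]
key 658 rect [ 458.6 -333.4] [43.8 14.3] 1.7 mean [ 456.6 -333.2  109.6] min [ 436.7 -340.8   95.4] max [ 480.5 -325.7  112.9]
t 6.95 pos [ 460.5 -333.9  303. ] tooly 91.53 off [-8.54 44.28  0.25] rot [-0.07  0.06  7.03] F [-0.4 -1.1 -0.8] grip 0.529 0.0
```

View pics/w4.png

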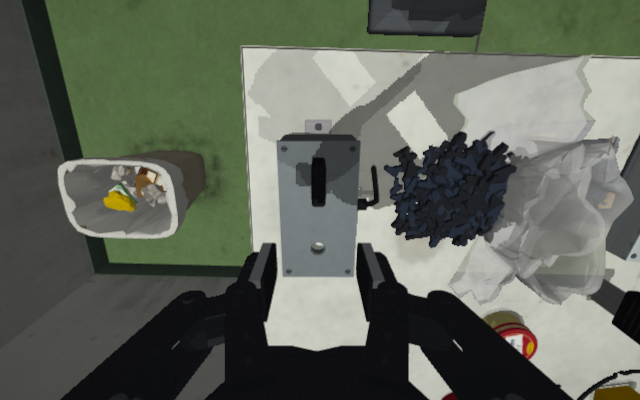

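The key is home at (319,182), its top 39 above the cover. The reset hole is at (318,247). Next is the pin.

>>> step_arm(
  plan=[
    {"offset": [-0.3, 2, 0], "rot": [0, 0, 0.5], "gripper": 4.5},
    {"offset": [-1, 6, 0], "rot": [0, 0, 1.5], "gripper": 4.5},
    {"offset": [-2, 11, 0], "rot": [0, 0, 2.5], "gripper": 4.5},
    {"offset": [-3, 16, 0], "rot": [0, 0, 3.5], "gripper": 4.5},
    {"offset": [-4, 21, 0], "rot": [0, 0, 4], "gripper": 4.5},
    {"offset": [-5, 26, 0], "rot": [0, 0, 5], "gripper": 4.5},
    {"offset": [-6, 31, 0], "rot": [0, 0, 6], "gripper": 4.5},
    {"offset": [-7, 36, 0], "rot": [0, 0, 7], "gripper": 4.5},
    {"offset": [-8, 40.5, 0.2], "rot": [0, 0, 7], "gripper": 4.5},
    {"offset": [-8.5, 43.5, 0.2], "rot": [0, 0, 7], "gripper": 4.5},
    {"offset": [-8.5, 44.3, 0.2], "rot": [0, 0, 7], "gripper": 4.5},
    {"offset": [-8.5, 44.3, 0.2], "rot": [0, 0, 7], "gripper": 4.5},
  ],
)

```text
time_s: 8.15
eef_pos: [533.0, 112.0, 298.5]
ee_rot: [-0.002, 0.047, 0.999, 0.001]
force: [0.5, -0.8, 0.3]
grip_width: 0.528
grip_force: 0.0
```

Run:
```python
from h import *
P=np.load('w4.npz')['P'];z=P[230:265,300:336,2];m=(z<62)
v,u=np.nonzero(m);print('hole px',u.mean()+300,v.mean()+230,m.sum(),u.min()+300,u.max()+300,v.min()+230,v.max()+230, 'z',np.median(z[m]))
w=P[242:253,:,:]
print(np.round(P[247,[u.min()+297,u.max()+303]],1),np.round(P[[v.min()+228,v.max()+232],318],1))
s=sense();c=capture('wrist');Q=cloud(c,s)
rect(Q,(106,120),(500,570,85,140),'pin');rect(Q,(70,106),(500,570,85,140),'pinlow')
go(535,111,146,84.5)
```

```text
hole px 317.9512195121951 246.1341463414634 82 312 324 242 250 z 50.758603545143714
[[ 548.7 -341.7   71.2]
 [ 548.1 -319.8   71.1]] [[ 539.4 -331.    70.3]
 [ 558.2 -330.5   66.2]]
pin 245 rect [534.8 111. ] [15.4 15.2] 49.6 mean [533.9 111.1 113.9] min [527.3 103.4 106. ] max [542.7 119.  117. ]
pinlow 138 rect [530.3 111.8] [16.2  7.3] 81.8 mean [528.9 111.7  89.7] min [526.7 103.3  70.4] max [535.1 119.2 105.9]
t 8.2 pos [533.2 111.  298.8] tooly 84.54 off [-0.23  0.   15.28] rot [ 0.06 -0.19  0.04] F [-0.  -0.   0.4] grip 0.527 0.0
```

>>> step_arm(
  plan=[
    {"offset": [-0.1, 0, 3], "rot": [0, -0.1, 0], "gripper": 4.5},
    {"offset": [-0.2, 0, 7], "rot": [0, -0.2, 0], "gripper": 4.5},
    {"offset": [-0.2, 0, 11], "rot": [0, -0.2, 0], "gripper": 4.5},
    {"offset": [-0.2, 0, 14], "rot": [0, -0.2, 0], "gripper": 4.5},
    {"offset": [-0.2, 0, 15.2], "rot": [0, -0.2, 0], "gripper": 4},
    {"offset": [-0.2, 0, 15.2], "rot": [0, -0.2, 0], "gripper": 3},
    {"offset": [-0.2, 0, 15.2], "rot": [0, -0.2, 0], "gripper": 1},
    {"offset": [-0.2, 0, 15.2], "rot": [0, -0.2, 0], "gripper": 1},
    {"offset": [-0.2, 0, 15.2], "rot": [0, -0.2, 0], "gripper": 1},
    {"offset": [-0.2, 0, 15.2], "rot": [0, -0.2, 0], "gripper": 1},
  ],
  squeeze=60,
)

```text
time_s: 9.2
eef_pos: [535.8, 111.4, 148.9]
ee_rot: [0.002, 0.048, 0.999, 0.001]
force: [-0.2, -0.3, 7.2]
grip_width: 0.169
grip_force: 58.7
```

>>> step_arm(
  plan=[
    {"offset": [0, 0, -2], "rot": [0, 0, 0], "gripper": 1},
    {"offset": [0, 0, -5], "rot": [0, 0, 0], "gripper": 1},
    {"offset": [0, 0, -9], "rot": [0, 0, 0], "gripper": 1},
    {"offset": [0, 0, -13], "rot": [0, 0, 0], "gripper": 1},
    {"offset": [0, 0, -15], "rot": [0, 0, 0], "gripper": 1},
    {"offset": [0, 0, -15], "rot": [0, 0, 0], "gripper": 1},
  ],
)

```text
time_s: 9.8
eef_pos: [535.4, 111.4, 300.6]
ee_rot: [0.004, 0.048, 0.999, 0.001]
force: [0.7, -0.2, -1.1]
grip_width: 0.172
grip_force: 58.9
```

```bash
python3 -c "
from h import *
go(549,-331,295,91.5)"
```

```text
t 9.8 pos [535.4 111.4 300.6] tooly 84.54 off [ -5.56 -43.91   0.51] rot [ 0.09  0.44 -6.96] F [ 0.7 -0.2 -1.1] grip 0.172 58.9
```

>>> step_arm(
  plan=[
    {"offset": [-0.3, -2, 0], "rot": [0, 0.2, -0.5], "gripper": 1},
    {"offset": [-0.8, -6, 0], "rot": [0, 0.4, -1.5], "gripper": 1},
    {"offset": [-1.4, -11, 0], "rot": [0, 0.4, -2.5], "gripper": 1},
    {"offset": [-2, -16, 0], "rot": [0, 0.4, -3], "gripper": 1},
    {"offset": [-2.6, -21, 0], "rot": [0, 0.4, -4], "gripper": 1},
    {"offset": [-3.2, -26, 0], "rot": [0, 0.4, -5], "gripper": 1},
    {"offset": [-3.8, -31, 0], "rot": [0, 0.4, -6], "gripper": 1},
    {"offset": [-4.5, -36, 0.2], "rot": [0, 0.4, -7], "gripper": 1},
    {"offset": [-5.2, -40.5, 0.4], "rot": [0, 0.4, -7], "gripper": 1},
    {"offset": [-5.6, -43, 0.5], "rot": [0, 0.4, -7], "gripper": 1},
    {"offset": [-5.6, -43.9, 0.5], "rot": [0, 0.4, -7], "gripper": 1},
    {"offset": [-5.6, -43.9, 0.5], "rot": [0, 0.4, -7], "gripper": 1},
  ],
)

```text
time_s: 11.0
eef_pos: [548.3, -331.4, 290.4]
ee_rot: [-0.003, -0.013, 1.0, 0.002]
force: [-0.1, -0.6, -0.9]
grip_width: 0.171
grip_force: 58.9
```

Run:
```python
from h import *
go(549.8,-331,222,91.5)
s=sense();c=capture('wrist');P=cloud(c,s);np.savez('w5.npz',P=P,color=c['color']);save('w5',cv2.resize(c['color'][140:340,220:420],None,fx=3,fy=3,interpolation=cv2.INTER_CUBIC))
rect(P,(66,75),(380,620,-420,-270),'box')
Q=P-s['eef_pos'];m=(Q[...,2]<-85)&(Q[...,2]>-150)&(abs(Q[...,0])<15)&(abs(Q[...,1])<15)
for a in range(-150,-40,6):
    k=(Q[...,2]>=a)&(Q[...,2]<a+6)&(abs(Q[...,0])<14)&(abs(Q[...,1])<9.5)
    if k.sum()>2:print(a,k.sum(),np.round(Q[k].min(0),1),np.round(Q[k].max(0),1))
go(549.8,-331,222,91.5)
```

```text
t 11.0 pos [ 548.3 -331.4  290.4] tooly 91.46 off [-0.19  0.02  6.84] rot [ 0.2  -0.4  -0.04] F [-0.1 -0.6 -0.9] grip 0.171 58.9
box 13924 rect [ 505.5 -332. ] [169.9  90.5] 1.5 mean [ 498.7 -332.2   71. ] min [ 419.8 -379.2   66.1] max [ 591.1 -285.1   73.8]
-144 11 [  -5.4   -2.7 -140.7] [  -2.6    3.6 -138.1]
-138 22 [  -5.5   -2.7 -137.9] [  -2.7    3.6 -132.2]
-132 26 [  -5.4   -2.6 -131.9] [  -3.     3.5 -126.1]
-126 29 [  -5.5   -2.5 -125.9] [  -3.1    3.4 -120.2]
-120 31 [  -5.4   -2.5 -119.9] [  -2.1    4.  -114.2]
-114 35 [  -5.4   -2.4 -114. ] [  -2.2    4.  -108.2]
-108 36 [  -5.3   -2.3 -107.7] [  -2.1    3.9 -102.1]
-102 37 [  -4.9   -2.3 -101.8] [ -2.4   3.8 -96.5]
-96 7 [ -4.9  -1.6 -95.8] [ -4.3   2.3 -94.2]
-90 14 [ -9.   -6.4 -85.6] [ -4.2   7.7 -84.2]
-84 116 [ -9.4  -6.9 -84. ] [ -3.    8.3 -78. ]
-78 101 [ -9.5  -6.6 -78. ] [ -3.9   7.9 -72. ]
-72 168 [-11.2  -9.1 -71.9] [ -3.7   9.4 -66. ]
-66 193 [-11.4  -9.5 -66. ] [ -3.5   9.3 -60. ]
-60 247 [-11.6  -9.5 -60. ] [ -3.5   9.5 -54. ]
-54 238 [-11.4  -9.4 -54. ] [ -4.1   9.5 -48.1]
-48 329 [-11.3  -9.4 -48. ] [ -3.2   9.4 -42. ]
-42 350 [-11.3  -9.5 -42. ] [ 11.5   9.4 -36. ]
t 11.05 pos [ 548.7 -330.3  291. ] tooly 91.53 off [-0.15 -0.09  6.9 ] rot [ 0.18 -0.36  0.03] F [ 0.5 -0.4 -1. ] grip 0.171 58.9
```

View pics/w5.png

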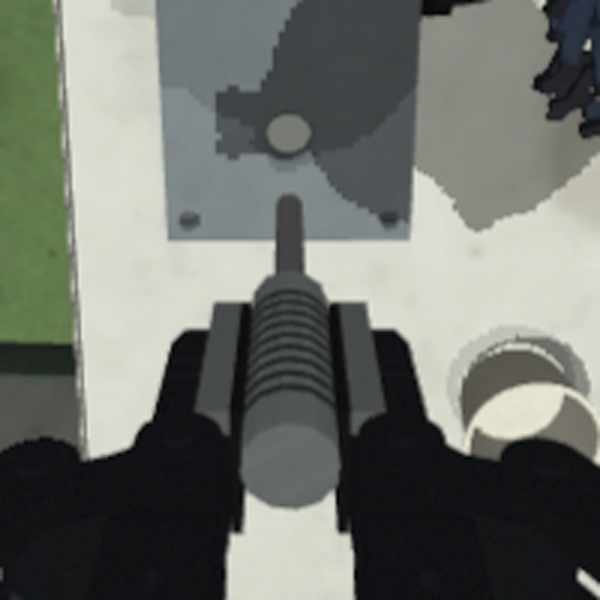

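Both pin and hole are visible: the hole mouth is at crop (288,140) and the pin tip at (288,200). I now compute the hole's position from its rim.

Run:
```python
from h import *
d=np.load('w5.npz');P=d['P'];g=d['color'].mean(2).astype(int)
print(g[174:202,316].tolist());print(g[184,306:328].tolist());print(np.round(P[174:202,316,2]).tolist())
# map pixel->xy on cover plane by linear fit of homography
v,u=np.mgrid[150:215,285:350];Q=P[150:215,285:350];k=(abs(Q[...,2]-71)<2.5)
H,_=cv2.findHomography(np.stack([u[k],v[k]],1).astype(np.float32),Q[k][:,:2].astype(np.float32))
for p in [(316,176),(316,177),(316,178),(316,195),(316,196),(316,197),(307,186),(308,186),(309,186),(323,186),(324,186),(325,186)]:
    print(p,np.round(cv2.perspectiveTransform(np.float32([[p]]),H).ravel(),1).tolist(),g[p[1],p[0]])
```

```text
[67, 66, 65, 65, 101, 121, 120, 120, 119, 120, 120, 120, 119, 119, 119, 119, 95, 60, 61, 90, 112, 116, 117, 128, 137, 137, 137, 137]
[67, 64, 74, 108, 120, 120, 119, 119, 120, 119, 120, 119, 120, 120, 120, 119, 115, 95, 61, 66, 68, 67]
[71.0, 71.0, 71.0, 70.0, 51.0, 52.0, 52.0, 50.0, 51.0, 51.0, 50.0, 51.0, 51.0, 51.0, 52.0, 51.0, 64.0, 68.0, 70.0, 71.0, 71.0, 71.0, 71.0, 71.0, 70.0, 72.0, 70.0, 71.0]
(316, 176) [540.5, -331.0] 65
(316, 177) [541.5999755859375, -330.8999938964844] 65
(316, 178) [542.7000122070312, -330.8999938964844] 101
(316, 195) [561.5999755859375, -330.3999938964844] 116
(316, 196) [562.7000122070312, -330.3999938964844] 117
(316, 197) [563.9000244140625, -330.3999938964844] 128
(307, 186) [551.7000122070312, -340.29998779296875] 63
(308, 186) [551.7000122070312, -339.20001220703125] 63
(309, 186) [551.7000122070312, -338.20001220703125] 85
(323, 186) [551.2999877929688, -323.20001220703125] 62
(324, 186) [551.2999877929688, -322.1000061035156] 63
(325, 186) [551.2000122070312, -321.1000061035156] 66
```

>>> step_arm(
  plan=[
    {"offset": [-0.3, 0, 1], "rot": [0.1, -0.3, 0], "gripper": 1},
    {"offset": [-0.3, 0, 3], "rot": [0.2, -0.4, 0], "gripper": 1},
    {"offset": [-0.3, 0, 5.5], "rot": [0.2, -0.4, 0], "gripper": 1},
    {"offset": [-0.3, 0, 6.6], "rot": [0.2, -0.4, 0], "gripper": 1},
    {"offset": [-0.3, 0, 6.6], "rot": [0.2, -0.4, 0], "gripper": 1},
    {"offset": [-0.3, 0, 6.6], "rot": [0.2, -0.4, 0], "gripper": 1},
  ],
)

```text
time_s: 11.65
eef_pos: [551.8, -330.6, 226.9]
ee_rot: [0.001, -0.014, 1.0, -0.001]
force: [-0.4, 0.1, 0.5]
grip_width: 0.17
grip_force: 58.9
```

Run:
```python
from h import *
go(551.3,-331.2,187,91.5)
s=sense();c=capture('wrist');P=cloud(c,s);np.savez('w6.npz',P=P,color=c['color']);save('w6',cv2.resize(c['color'][140:340,220:420],None,fx=3,fy=3,interpolation=cv2.INTER_CUBIC))
Q=P-s['eef_pos']
for a in range(-150,-96,6):
    k=(Q[...,2]>=a)&(Q[...,2]<a+6)&(abs(Q[...,0])<14)&(abs(Q[...,1])<9.5)
    if k.sum()>2:print(a,k.sum(),np.round(P[k].min(0),1),np.round(P[k].max(0),1))
go(551.3,-331.2,187,91.5)
```

```text
t 11.65 pos [ 551.8 -330.6  226.9] tooly 91.56 off [ 0.06 -0.05  3.99] rot [-0.15  0.16  0.06] F [-0.4  0.1  0.5] grip 0.17 58.9
-144 10 [ 547.6 -333.3   85.9] [ 549.9 -327.7   88.6]
-138 25 [ 547.5 -334.1   89.3] [ 550.4 -327.8   94.6]
-132 26 [ 547.7 -333.9   94.9] [ 550.1 -327.8  100.7]
-126 25 [ 547.4 -333.8  100.9] [ 550.2 -327.9  106.6]
-120 34 [ 547.6 -333.8  107. ] [ 550.9 -327.2  112.6]
-114 32 [ 547.5 -333.6  112.9] [ 550.8 -327.2  118.9]
-108 39 [ 547.6 -333.5  119.2] [ 550.8 -327.3  124.7]
-102 39 [ 547.5 -333.4  125. ] [ 550.  -327.4  130.8]
t 11.7 pos [ 551.8 -330.8  227.2] tooly 91.55 off [ 0.07 -0.03  4.02] rot [-0.18  0.19  0.05] F [ 0.3 -0.2  0.1] grip 0.166 58.9
```

View pics/w6.png

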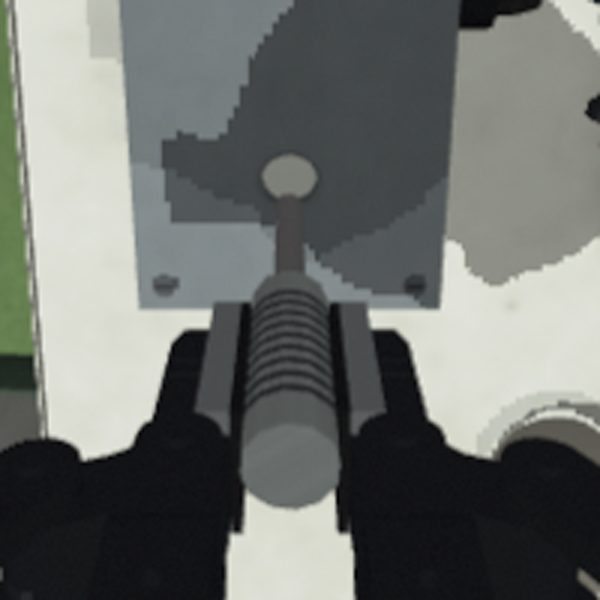

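The tip (288,197) lies just above the hole mouth (289,178) and is centred on it in world coordinates, so I lower the pin.

>>> step_arm(
  plan=[
    {"offset": [0.03, 0, 0.8], "rot": [0, 0, 0], "gripper": 1},
    {"offset": [0.03, 0, 1.6], "rot": [0, 0, 0], "gripper": 1},
    {"offset": [0.03, 0, 2.4], "rot": [0, 0, 0], "gripper": 1},
    {"offset": [0.03, 0, 3.0], "rot": [0, 0, 0], "gripper": 1},
    {"offset": [0.03, 0, 3.3], "rot": [0, 0, 0], "gripper": 1},
    {"offset": [0.03, 0, 3.3], "rot": [0, 0, 0], "gripper": 1},
  ],
)

```text
time_s: 12.3
eef_pos: [551.1, -330.9, 192.8]
ee_rot: [0.001, -0.013, 1.0, -0.001]
force: [-0.9, 0.8, 2.0]
grip_width: 0.172
grip_force: 59.1
```

>>> step_arm(
  plan=[
    {"offset": [0, 0, 0.2], "rot": [0, 0, 0], "gripper": 1},
    {"offset": [0, 0, 0.3], "rot": [0, 0, 0], "gripper": 1},
    {"offset": [0, 0, 0.4], "rot": [0, 0, 0], "gripper": 1},
    {"offset": [0, 0, 0.4], "rot": [0, 0, 0], "gripper": 1},
  ],
)

```text
time_s: 12.7
eef_pos: [551.2, -331.0, 189.2]
ee_rot: [0.001, -0.013, 1.0, -0.001]
force: [-0.9, 1.1, 3.9]
grip_width: 0.168
grip_force: 59.2
```

>>> step_arm(
  plan=[
    {"offset": [0, 0, 0.15], "rot": [0, 0, 0], "gripper": 1},
    {"offset": [0, 0, 0.25], "rot": [0, 0, 0], "gripper": 1},
    {"offset": [0, 0, 0.25], "rot": [0, 0, 0], "gripper": 1},
  ],
)

```text
time_s: 13.0
eef_pos: [551.3, -331.0, 187.0]
ee_rot: [0.001, -0.013, 1.0, -0.001]
force: [-1.4, 0.9, 6.2]
grip_width: 0.169
grip_force: 59.8
```

>>> step_arm(
  plan=[
    {"offset": [0, 0, 0.1], "rot": [0, 0, 0], "gripper": 1},
    {"offset": [0, 0, 0.15], "rot": [0, 0, 0], "gripper": 1},
    {"offset": [0, 0, 0.15], "rot": [0, 0, 0], "gripper": 1},
  ],
)

```text
time_s: 13.3
eef_pos: [551.5, -331.1, 186.7]
ee_rot: [0.002, -0.013, 1.0, -0.002]
force: [-3.0, 3.6, 14.1]
grip_width: 0.167
grip_force: 60.5
```

>>> step_arm(
  plan=[
    {"offset": [0, 0, 0.05], "rot": [0, 0, 0], "gripper": 1},
    {"offset": [0, 0, 0.05], "rot": [0, 0, 0], "gripper": 1},
    {"offset": [0, 0, 0.05], "rot": [0, 0, 0], "gripper": 1},
    {"offset": [0, 0, 0.05], "rot": [0, 0, 0], "gripper": 1},
    {"offset": [0, 0, 0.05], "rot": [0, 0, 0], "gripper": 1},
  ],
)

```text
time_s: 13.8
eef_pos: [551.6, -331.1, 186.7]
ee_rot: [0.002, -0.013, 1.0, -0.002]
force: [-3.8, 3.4, 16.1]
grip_width: 0.169
grip_force: 60.8
```

Run:
```python
from h import *
go(551.3,-331.2,187,91.5)
s=sense();c=capture('wrist');P=cloud(c,s);Q=P-s['eef_pos']
k=(abs(Q[...,0])<14)&(abs(Q[...,1])<9.5)&(Q[...,2]<-86);print('shank',np.round(P[k].min(0),1),np.round(P[k].max(0),1))
k=(abs(Q[...,0])<6)&(abs(Q[...,1])<6)&(Q[...,2]>-60)&(Q[...,2]<0);print('pin top rel',np.round(np.percentile(Q[k][:,2],90),1), 'abs',np.round(np.percentile(P[k][:,2],90),1))
rect(P,(95,118),(420,500,-370,-300),'key')
```

```text
t 13.8 pos [ 551.6 -331.1  186.7] tooly 91.53 off [ 0.03 -0.01 -0.03] rot [-0.2   0.22  0.03] F [-3.8  3.4 16.1] grip 0.169 60.8
shank [ 537.6 -340.6   43.4] [ 565.4 -321.7   92.2]
pin top rel -33.4 abs 153.3
key 2809 rect [ 459.1 -332.9] [43.8 15. ] 0.7 mean [ 458.3 -333.   110.5] min [ 437.2 -340.4   99.4] max [ 481.1 -325.4  113.3]
```

Pin top at 153 (152 expected with the button on its stop), 16 N steady, key home. Handing in.

```bash
python3 -c "
from rig import *
print(finish_job())"
```

```text
the job is handed in; nothing more can be done
None
```

The key is fully home in the box and released, and I handed the job in at about 14 s with the gripper still holding the pin; readings at the end (a steady 16 N, pin top within about 1 mm of where it should be) put the button on its stop.

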